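# Reset the tripped throwing wheel

### The arm

A 6-joint arm with a two-finger parallel gripper is mounted at the origin on the work surface. World frame = base frame: x ahead of the robot, y to its left, z up, the work surface at z = 0. Lengths are in m, angles in rad, forces in N, time in s.
With the tool pointing down it reaches from about 0.225 to 0.875 m from the base axis. Payload 3.4 kg.
Tool frame: the origin (TCP) lies at the very end of the fingers, on their centre line; the grasp point (between the pads) lies 19 mm behind it; z points along the fingers, y is the line along which they close (so a half turn about z gives the same grasp; the last joint's range is limited). The gripper opens to 85 mm and grips with 20 to 120 N. Pads are 22 mm wide; open, the fingers measure 114 mm over their backs; the gripper's body (76 mm by 85 mm) begins 54 mm behind the grasp point. The pads swing forward as they close: fully open they stand 13 mm farther back than shut.
Start: joints at [1.19, 0.276, 1.505, -0, 1.361, -0.121], TCP at [0.148, 0.556, 0.231] pointing down, gripper open.
Joint ranges: [-2.89, 2.89], [-0.75, 2.08], [0.22, 2.7], [-1.18, 4.32], [0.11, 2.71], [-2.7, 2.7]. Speed limits (rad/s): [2.57, 2.57, 3.14, 3.14, 3.14, 3.14].

### API

Orientations are given as a unit quaternion [w, x, y, z].
In Python, from rig import get_state, optics, sign_off gives the robot as it stands.
- The arm moves only by the tool send_rows, never from a script. Its argument "increments" is a list of rows, each an object with "gripper": the gripper's target within -1 to 1 (shut at 1, half-way at 0, fully open at -1); "linear": the shift along the world's x, y, z in m, a list of three; "delta_rot": the turn, a rotation vector about the world's x, y, z in rad, a list of three. In form: [{"gripper": gripper, "linear": [dx, dy, dz], "delta_rot": [rx, ry, rz]}, ...]. A call has 1 to 8 rows; each row is the pose to reach, as a shift and turn from the pose commanded when the call began; what a row does not reach only later rows make up. A row lasts 1/10 s, in which the tool goes at most 50 mm and 8.59 degrees, less where a joint would pass 70% of its speed; a pose out of reach is approached as far as the arm can. A call with a gripper value outside its range is refused whole. The fingers move at their own pace and stop on an object; "newtons" is the grip in N (left out, the last holds). Time passes only in rows, so rows that repeat a pose let the fingers close. It gives the time, the measured TCP pose, the force, the opening and the grip force at its end, in the units of the state.
- get_state(): the state, without advancing time (a new reading comes with each control period).
- optics.get_image(name): name is "side" or "top" or "wrist"; returns a dict with "pixels" (400x640x3 uint8, blue, green, red), "K" (3x3 intrinsics, pixels), "rvec" (rotation vector, rad) and "tvec" (3), from world to camera coordinates, as OpenCV has them; the wrist camera has in their place "T_tool_cam" (4x4, takes a point from camera to tool coordinates, whose origin is the TCP and whose axes are the flange's). Camera axes: x right, y down, z forward; pixel columns grow to the right and rows downward; lengths in m; the calibration is good to about 2 mm. A picture is of the moment at which its call begins: read the wrist's pose just before it. There is no depth.
- sign_off(): hands the job in; it is judged then, once.
The state is a dict: "clock": time; "qpos": joint angles; "qd": joint speeds; "effort": joint torques, N m; "position": TCP position; "ee_rot": TCP orientation; "contact_force": force on the tool from outside, world axes, zero at the start; "moment": the same for the moment, N m; "width": finger opening in m; "gripper_force": force on a finger pad.
Only numpy, scipy, OpenCV 4.12 (cv2) and the standard library are available. Lean on these libraries where they do the work, as an engineer would, in place of code of your own. Each camera call takes 0.05 s, during which the arm holds its last target. There are 200 camera calls.

### The job

The throwing wheel has stalled and its breaker has popped out. First push its speed slide all the way back to the stop end so that the wheel cannot lurch, then reach a fingertip into the square well and press the sunken reset button fully home, where it stays. Use the fingertips only to push and press: do not pinch the slide knob or ram it against its stop, leave the direction rocker as it is, pick nothing up, and leave the pot on the wheel and the other things where they are.

Things in the scene. Friction and masses are not known exactly. Their poses are not given: they have to be found in the camera images.
- wheel: tabletop throwing wheel, fixed, 320 x 480 mm. Origin on the table under its cabinet's centre; x to its back, y to its left, z up. In this frame, mm: round splash pan of radius 150, rim 165 high, at (0, 80); grey console with a flat panel 140 high, x -155 to 155, y -233 to -83, carrying the well (front left), the speed slide (front right), the rocker, and a pilot lamp 8 high at (45, -112)
- well_mouth (a point): centre of the mouth of the reset well, level with the panel. The well is square, 46 x 46 mm, sides along the wheel's x and y, with vertical walls 38 mm deep; room for the shut fingers of a gripper
- reset_face (a point): centre of the face of the sunken reset button, a black round button 20 mm across standing upright in the middle of the well; moves down with it. Popped out, its face lies 15 mm below the panel; fully home, 23 mm below
- reset (a joint): how far the reset button is pushed in, m: 0 popped out (start), 0.008 fully home. It yields at about 4 N and stays where it is pushed, without springing back
- speed_knob (a point): centre of the top of the speed slide's black knob; moves with it. The knob is 14 mm along its travel (wheel's x), 24 mm across (y), and its top is 22 mm above the panel, its underside 4 mm above it. It needs about 2.5 N to slide and stays where it is left
- speed_stop (a point): the point where speed_knob lies when the slide is fully at its stop end; fixed to the wheel. The stop end is the end towards the front (wheel's -x) and has the narrow end of the printed scale beside it
- speed (a joint): position of the speed slide, m: 0 at the stop end, grows along the wheel's +x (away from the front) to 0.08 at full speed; starts between 0.035 and 0.075
- rocker_mid (a point): centre of the top of the direction rocker, 28 (x) x 20 (y) mm, about 12 mm above the panel, in a bezel 34 x 26 mm
- direction (a joint): angle of the direction rocker, rad: 0 with its front end down (start), 0.36 with its rear end down; to be left at 0
- pot: thrown grey-buff pot standing on the wheel head, 110 mm wide, 85 mm high; origin under its centre, 155 mm above the table
- test_cup: small brown cup on the rear right of the console, 44 mm wide, 45 mm high; origin under its centre
- rib: wooden throwing rib lying on the rear left of the console, about 50 x 65 x 12 mm; origin on its underside, 20 mm from its straight edge
- mug: brown mug with a handle, rim 80 mm across, 90 mm high, on the table to the right of the wheel; origin under its centre
- bowl: grey-buff bowl, 124 mm across, 60 mm high, on the table to the right; origin under its centre
- glaze_jar: glaze jar with white cap, 68 mm wide, 95 mm high, on the table to the right; origin under its centre
- brush: brush lying on the table to the left of the wheel; origin under its middle
Mind the look-alikes: they are no part of the job. Leave any orange or turquoise look-alike of the pot alone.

How it is judged:
On the way, in this order (a step that is already met when the one before it is completed fails the run):
1. the speed slide is back at its stop end, with the breaker still out (value of joint speed below 0.006 m and value of joint reset below 0.003 m), for 0.1 s.
2. the reset button is pressed fully home in its well (value of joint reset above 0.0065 m), for 0.1 s.
At the end, for the whole second after the job is handed in: The speed slide stands within 6 mm of its stop, the reset button is pressed in by more than 6.5 of its 8 mm and stays in, the direction rocker is as it was, the pot stands upright within 12 mm of where it was and every other loose thing within 20 mm (value of joint speed below 0.006 m and value of joint reset above 0.0065 m and value of joint direction below 0.1 rad and distance of pot from where it was at the start of the episode below 0.012 m and angle between pot's own z axis and vertical below 0.15 rad and linear speed of pot below 0.02 m/s and distance of each of test_cup, rib, mug, bowl, glaze_jar, brush from where it was at the start of the episode below 0.02 m); the robot touches nothing.
It fails at once if the slide knob is pinched or rammed (more than 35 N between fingers and knob) (contact force between the fingers and speed above 35 N).
It fails at once if the direction rocker is flipped (value of joint direction above 0.15 rad).
It fails at once if the pot on the wheel is shoved, tipped or lifted (distance of pot from where it was at the start of the episode above 0.012 m or angle between pot's own z axis and vertical above 0.15 rad).
It fails at once if a bystander is lifted or shoved (distance of any of test_cup, rib, mug, bowl, glaze_jar, brush from where it was at the start of the episode above 0.02 m).
It also fails if it takes over 38 s, if anything falls off the work surface, if the arm or the gripper's body presses on something with over 40 N, if the wrist force passes 120 N, or if a joint passes its speed limit or range.

## Working session

There is one attempt and no reset: what is moved stays moved. The work goes in short steps, Python scripts to look and compute and a tool call to move; the robot and the scene stay as the last step left them, time stands still between calls to the robot, and variables do not carry over. Pictures are saved under pics/ and viewed, at most 10 in all, crops included, and the job is handed in when it is done.

Besides the shell and the picture viewer there is one more tool, called in YAML: its name, and indented under it one key for each argument. send_rows: Moves the arm, as the interface text tells. Its arguments: {"type":"object","properties":{"increments":{"type":"array"},"newtons":{"type":"number"}},"required":["increments"]}

```bash
mkdir -p pics; cat > h.py <<'E'
import numpy as np, cv2
from scipy.spatial.transform import Rotation as R
from rig import get_state, optics, sign_off
def cam(n):
    s=get_state(); d=optics.get_image(n); K=np.array(d["K"],float)
    if n=="wrist":
        q=s["ee_rot"]; T=np.eye(4); T[:3,:3]=R.from_quat([q[1],q[2],q[3],q[0]]).as_matrix(); T[:3,3]=s["position"]
        W=T@np.array(d["T_tool_cam"])
    else:
        E=np.eye(4); E[:3,:3]=cv2.Rodrigues(np.array(d["rvec"],float))[0]; E[:3,3]=np.ravel(d["tvec"]); W=np.linalg.inv(E)
    return np.array(d["pixels"]),K,W
def ray(K,W,u,v,z):
    r=W[:3,:3]@np.linalg.inv(K)@[u,v,1]; o=W[:3,3]; return o+r*(z-o[2])/r[2]
def proj(K,W,p):
    c=np.linalg.inv(W)@[*p,1]; x=K@c[:3]; return x[:2]/x[2]
E
python3 - <<'E'
from h import *
print(get_state())
for n in("top","side"):
    im,K,W=cam(n); cv2.imwrite(f"pics/{n}0.png",im); np.savez(n+"0",im=im,K=K,W=W); print(n,K[0,0],W[:3,3],W[:3,2])
E
```

```text
{'clock': 0.0, 'qpos': array([ 1.19000126e+00,  2.76628949e-01,  1.50613065e+00,  6.52719500e-06,
        1.36070459e+00, -1.21007728e-01]), 'qd': array([ 0.00056296,  0.00014419, -0.00235922, -0.00052658, -0.00174977,
       -0.00106413]), 'effort': array([-1.05488216e-03, -4.16778445e+01, -2.45796007e+01, -3.16848927e-04,
        1.11560643e-02, -3.74022545e-05]), 'position': array([0.14751357, 0.55521212, 0.23042134]), 'ee_rot': array([-2.35420711e-04,  1.29529331e-01,  9.91575149e-01, -9.05674092e-04]), 'contact_force': array([ 0.169814  ,  0.19553232, -0.16917764]), 'moment': array([0.02827365, 0.0160457 , 0.01042636]), 'gripper_force': 0.0, 'width': 0.08513111822534097}
top 394.4694106043366 [ 0.38964352 -0.00774903  1.41460634] [ 0.11502665  0.01780733 -0.99320278]
side 405.7460305979191 [ 0.38121038 -0.95256657  0.86362122] [ 0.11450252  0.77803559 -0.61769717]
```

View pics/top0.png

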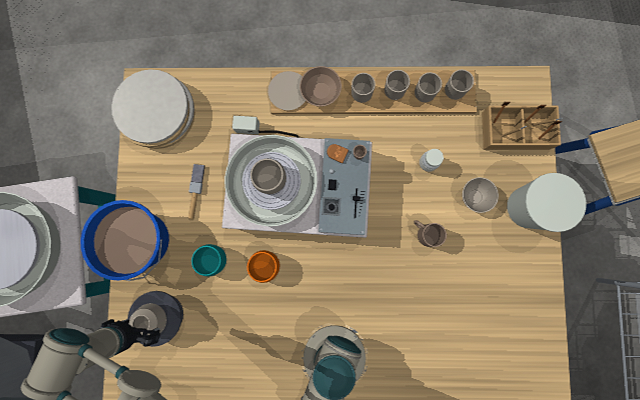

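View pics/side0.png

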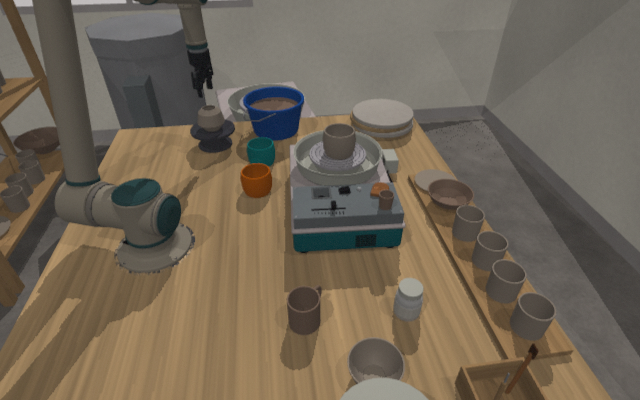

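The top view shows the console at about (345,187), with the well near (331,206), the slide near (358,198), the rocker near (332,184), the rib at (338,153) and the cup at (361,152). The side view shows the console at about (345,210), with the slide near (333,207). I'll enlarge the console before measuring.

```bash
python3 - <<'E'
from h import *
d=np.load("top0.npz"); im,K,W=d["im"],d["K"],d["W"]
a=cv2.resize(im[130:245,312:380],None,fx=5,fy=5,interpolation=cv2.INTER_CUBIC)
e=np.load("side0.npz"); b=cv2.resize(e["im"][175:225,285:407],None,fx=3.6,fy=3.6,interpolation=cv2.INTER_CUBIC)
c=np.zeros((575,800,3),np.uint8); c[:a.shape[0],:a.shape[1]]=a; c[:b.shape[0],345:345+b.shape[1]]=b
cv2.imwrite("pics/crop.png",c)
# console colour mask
lab=im.astype(int); B,G,Rr=lab[...,0],lab[...,1],lab[...,2]
print(im[220,350],im[170,345],im[228,270])
ref=im[220,350].astype(int)
m=(np.abs(lab-ref).max(2)<22).astype(np.uint8); m[:, :300]=0;m[:,400:]=0
m=cv2.morphologyEx(m,cv2.MORPH_CLOSE,np.ones((5,5)))
cs=max(cv2.findContours(m,0,2)[0],key=cv2.contourArea)
pts=np.array([ray(K,W,*p[0],.14)[:2] for p in cs],np.float32)
r=cv2.minAreaRect(pts); print(r, cv2.boxPoints(r), cv2.boundingRect(cs))
E
```

```text
[139 133 123] [134 129 117] [193 191 199]
((0.5757514238357544, -0.00028487294912338257), (0.23090706765651703, 0.31796571612358093), 86.57536315917969) [[ 0.4101558  -0.1060353 ]
 [ 0.72755367 -0.12502918]
 [ 0.7413471   0.10546555]
 [ 0.42394918  0.12445943]] (300, 138, 72, 99)
```

View pics/crop.png

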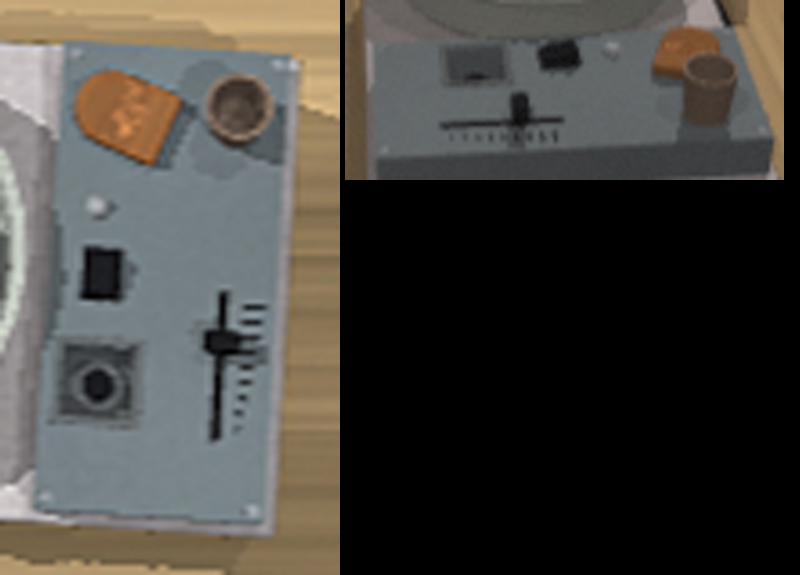

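The crop shows three dark features on the panel: the well at px (331.6,206.4), a square recess with the round button inside; the rocker at (332.5,184.7), a black block in a bezel; and the slide knob at (356.2,198.4), across a slot beside the scale. The well is front left and the slide is front right, both as described. The scale narrows towards the image bottom, which is the robot side and the wheel's -x, so that is the stop end.

```bash
python3 - <<'E'
from h import *
d=np.load("top0.npz"); im,K,W=d["im"],d["K"],d["W"]
f=lambda x,y,z: np.round(ray(K,W,312+(x-2)/5,130+(y-2)/5,z),4)
for n,a in dict(well=(97,383,.14),button=(99,384,.125),knob=(221,342,.162),slot_rear=(224,292,.14),slot_front=(215,440,.14),rock=(102,274,.15),s1=(78,52,.14),s2=(292,62,.14),s3=(45,497,.14),s4=(252,510,.14),lamp=(98,206,.148)).items(): print(n,f(*a))
E
```

```text
well [0.509  0.0087 0.14  ]
button [0.5098 0.0076 0.125 ]
knob [ 0.5332 -0.0708  0.162 ]
slot_rear [ 0.5685 -0.074   0.14  ]
slot_front [ 0.472  -0.0676  0.14  ]
rock [0.579  0.0054 0.15  ]
s1 [0.729  0.0214 0.14  ]
s2 [ 0.7218 -0.1199  0.14  ]
s3 [0.4352 0.0422 0.14  ]
s4 [ 0.4269 -0.0911  0.14  ]
lamp [0.6241 0.008  0.148 ]
```

send_rows:
  increments:
    - {"gripper":1,"linear":[0.02,-0.03,0.03],"delta_rot":[0,0,0.03]}
    - {"gripper":1,"linear":[0.045,-0.065,0.05],"delta_rot":[0,0,0.06]}
    - {"gripper":1,"linear":[0.07,-0.105,0.07],"delta_rot":[0,0,0.09]}
    - {"gripper":1,"linear":[0.095,-0.145,0.09],"delta_rot":[0,0,0.12]}
    - {"gripper":1,"linear":[0.12,-0.185,0.09],"delta_rot":[0,0,0.15]}
    - {"gripper":1,"linear":[0.145,-0.225,0.09],"delta_rot":[0,0,0.18]}
    - {"gripper":1,"linear":[0.17,-0.265,0.09],"delta_rot":[0,0,0.18]}
    - {"gripper":1,"linear":[0.195,-0.305,0.09],"delta_rot":[0,0,0.18]}
  newtons: 20

```text
clock: 0.9
position: [0.3431, 0.249, 0.3212]
ee_rot: [0.0, 0.04, 0.999, 0.0]
contact_force: [1.7, 0.8, -0.7]
width: -0.0003
gripper_force: 0.0
```

send_rows:
  increments:
    - {"gripper":1,"linear":[0.03,-0.04,0],"delta_rot":[0,0,0]}
    - {"gripper":1,"linear":[0.06,-0.08,0],"delta_rot":[0,0,0]}
    - {"gripper":1,"linear":[0.09,-0.12,0],"delta_rot":[0,0,0]}
    - {"gripper":1,"linear":[0.12,-0.16,0],"delta_rot":[0,0,0]}
    - {"gripper":1,"linear":[0.15,-0.2,0],"delta_rot":[0,0,0]}
    - {"gripper":1,"linear":[0.18,-0.24,0],"delta_rot":[0,0,0]}
    - {"gripper":1,"linear":[0.205,-0.28,0],"delta_rot":[0,0,0]}
    - {"gripper":1,"linear":[0.205,-0.28,0],"delta_rot":[0,0,0]}

```text
clock: 1.7
position: [0.5505, -0.0345, 0.3195]
ee_rot: [-0.0, 0.043, 0.999, -0.001]
contact_force: [-0.8, 0.5, -0.7]
width: -0.0
gripper_force: 0.0
```

```bash
python3 - <<'E'
from h import *
im,K,W=cam("wrist"); cv2.imwrite("pics/w1.png",im); np.savez("w1",im=im,K=K,W=W); s=get_state()
print(s["position"],s["clock"],s["width"],s["ee_rot"],W[:3,3])
for n,p in dict(well=(.509,.0087,.14),knob=(.5332,-.0708,.162),tcp=s["position"]).items(): print(n,proj(K,W,p))
E
```

```text
[ 0.54869641 -0.03175723  0.31980439] 1.75 -0.00012479350853431464 [-1.16038457e-03  4.19557588e-02  9.99118795e-01  3.10960889e-05] [ 0.47247225 -0.0252085   0.46218809]
well [356.94871822 136.81656901]
knob [286.58833388 168.14670614]
tcp [323.91945095 248.76396249]
```

View pics/w1.png

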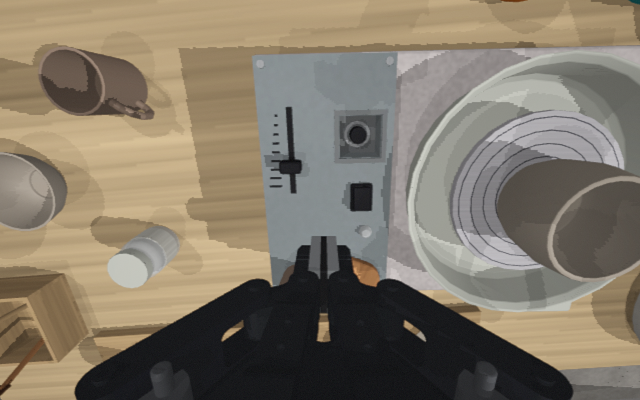

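The wrist view shows the well mouth at (360,136) with the button at (357,133), the knob at (290,166), and the slot from (289,107) to (293,193). The scale narrows towards the image top, which confirms the front is the stop end.

```bash
python3 - <<'E'
from h import *
d=np.load("w1.npz"); im,K,W=d["im"],d["K"],d["W"]
g=im.max(2)
def blob(x0,y0,x1,y1,t=45):
    m=(g[y0:y1,x0:x1]<t).astype(np.uint8); n,l,s,c=cv2.connectedComponentsWithStats(m); i=1+s[1:,4].argmax(); return c[i]+[x0,y0],s[i]
for n,b,z in (("btn",(345,120,370,148),.125),("slot+knob",(275,98,303,200),.162),("rocker",(346,178,378,214),.15)):
    c,s=blob(*b); print(n,c,s,ray(K,W,*c,z).round(4))
for n,p in dict(mouth=(360,136,.14),knob=(290,166,.162),sf=(289,107,.14),sr=(293,193,.14),c1=(260,64,.14),c2=(390,61,.14)).items(): print(n,ray(K,W,*p).round(4))
E
```

```text
btn [357.17621145 134.29515419] [  4   6  17  18 227] [0.5078 0.0107 0.125 ]
slot+knob [289.91482112 156.15502555] [  0  10  26  85 587] [ 0.5206 -0.0656  0.162 ]
rocker [360.64419476 196.49625468] [  5   6  21  27 534] [0.5761 0.0085 0.15  ]
mouth [0.5084 0.0121 0.14  ]
knob [ 0.5312 -0.0669  0.162 ]
sf [ 0.4709 -0.0631  0.14  ]
sr [ 0.5682 -0.0703  0.14  ]
c1 [ 0.4259 -0.0879  0.14  ]
c2 [0.4347 0.0467 0.14  ]
```

send_rows:
  increments:
    - {"gripper":1,"linear":[0.0135,-0.04,-0.02],"delta_rot":[0,0,0]}
    - {"gripper":1,"linear":[0.0135,-0.04,-0.06],"delta_rot":[0,0,0]}
    - {"gripper":1,"linear":[0.0135,-0.04,-0.1],"delta_rot":[0,0,0]}
    - {"gripper":1,"linear":[0.0135,-0.04,-0.125],"delta_rot":[0,0,0]}
    - {"gripper":1,"linear":[0.0135,-0.04,-0.145],"delta_rot":[0,0,0]}
    - {"gripper":1,"linear":[0.0135,-0.04,-0.16],"delta_rot":[0,0,0]}
    - {"gripper":1,"linear":[0.0135,-0.04,-0.171],"delta_rot":[0,0,0]}
    - {"gripper":1,"linear":[0.0135,-0.04,-0.171],"delta_rot":[0,0,0]}

```text
clock: 2.55
position: [0.5597, -0.0681, 0.1489]
ee_rot: [-0.002, 0.039, 0.999, 0.001]
contact_force: [-0.5, -0.8, 0.4]
width: -0.0
gripper_force: 0.0
```

```bash
python3 - <<'E'
from h import *
im,K,W=cam("wrist"); s=get_state(); print(s["position"],s["contact_force"])
cv2.imwrite("pics/w2.png",im); np.savez("w2",im=im,K=K,W=W)
for z in(.162,): print(proj(K,W,(.5312,-.0669,z)))
E
```

```text
[ 0.5606242  -0.06843589  0.15007857] [-0.25425664  0.42981631  0.60460075]
[316.44973182 212.66441681]
```

View pics/w2.png

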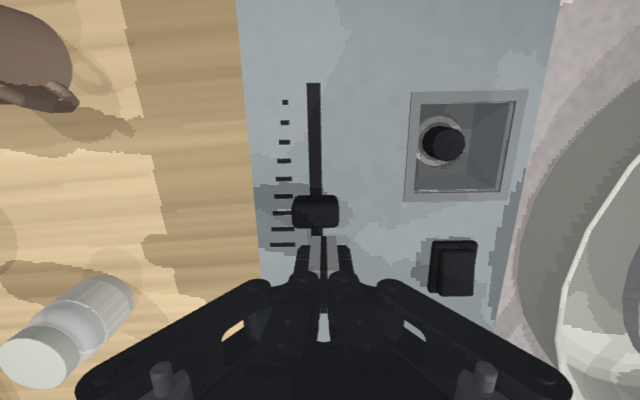

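The knob is at (316,211) straight ahead of the fingertips at (325,255), the slot's front end is at (314,84), and the well is at (466,146). I'm clear to push.

send_rows:
  increments:
    - {"gripper":1,"linear":[-0.008,0.0005,0],"delta_rot":[0,0,0]}
    - {"gripper":1,"linear":[-0.014,0.001,0],"delta_rot":[0,0,0]}
    - {"gripper":1,"linear":[-0.02,0.0015,0],"delta_rot":[0,0,0]}
    - {"gripper":1,"linear":[-0.026,0.002,0],"delta_rot":[0,0,0]}
    - {"gripper":1,"linear":[-0.032,0.0025,0],"delta_rot":[0,0,0]}
    - {"gripper":1,"linear":[-0.038,0.003,0],"delta_rot":[0,0,0]}
    - {"gripper":1,"linear":[-0.044,0.0035,0],"delta_rot":[0,0,0]}
    - {"gripper":1,"linear":[-0.048,0.0035,0],"delta_rot":[0,0,0]}

```text
clock: 3.4
position: [0.5127, -0.0658, 0.1506]
ee_rot: [0.0, 0.04, 0.999, -0.0]
contact_force: [3.0, -0.3, 2.3]
width: -0.0001
gripper_force: 1.4
```

```bash
python3 - <<'E'
from h import *
d=np.load("w2.npz"); im,K,W=d["im"],d["K"],d["W"]
f=lambda u,v,z: ray(K,W,u,v,z).round(4)
print("knob before",f(316,211,.162),"slot front",f(314,84,.14))
for p in ((411,91),(527,91),(515,202),(404,199),(419,101),(516,101),(507,190),(415,192)): print("well",p,f(*p,.14))
print("btn",f(443,144,.125),"rocker",f(455,268,.152))
im,K,W=cam("wrist"); s=get_state(); print(s["position"],s["contact_force"])
g=im.max(2); r=g[:, 285:345]
m=(r[90:250]<45).astype(np.uint8); n,l,st,c=cv2.connectedComponentsWithStats(m); print(st[1:],c[1:])
rows=m.sum(1); print([(90+i,int(v)) for i,v in enumerate(rows)][::5])
np.savez("w3",im=im,K=K,W=W); cv2.imwrite("pics/w3.png",im[40:340,160:560])
E
```

```text
knob before [ 0.5303 -0.067   0.162 ] slot front [ 0.4711 -0.0634  0.14  ]
well (411, 91) [ 0.4782 -0.015   0.14  ]
well (527, 91) [0.4828 0.0432 0.14  ]
well (515, 202) [0.5421 0.0444 0.14  ]
well (404, 199) [ 0.5353 -0.0182  0.14  ]
well (419, 101) [ 0.4833 -0.0109  0.14  ]
well (516, 101) [0.4872 0.0383 0.14  ]
well (507, 190) [0.5346 0.0391 0.14  ]
well (415, 192) [ 0.5316 -0.0121  0.14  ]
btn [0.5085 0.0084 0.125 ] rocker [0.5743 0.0073 0.152 ]
[ 0.51192715 -0.06565841  0.15046189] [ 1.84658698 -0.82756232  1.26766738]
[[   0   85   55   75 1850]
 [   5   99    3    3    9]
 [   3  115    6    4   23]
 [  13  156   12    4   40]
 [  53  156    7    4   28]] [[ 30.84216216 128.18378378]
 [  6.         100.        ]
 [  5.52173913 116.56521739]
 [ 18.95       157.575     ]
 [ 56.         157.5       ]]
[(90, 0), (95, 0), (100, 0), (105, 0), (110, 0), (115, 0), (120, 0), (125, 0), (130, 0), (135, 0), (140, 0), (145, 0), (150, 0), (155, 0), (160, 0), (165, 0), (170, 0), (175, 10), (180, 10), (185, 10), (190, 13), (195, 10), (200, 11), (205, 16), (210, 41), (215, 43), (220, 45), (225, 45), (230, 44), (235, 44), (240, 5), (245, 5)]
```

View pics/w3.png

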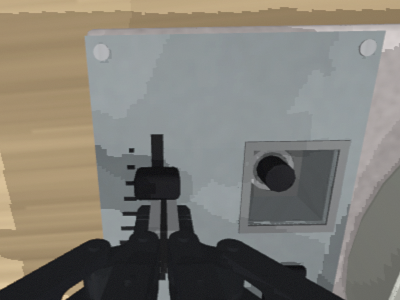

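The pads are on the knob at crop (157,183), which is full-frame (317,223), and the slot's front end is at crop (157,135), about 15 mm of knob travel away. I'll continue more gently.

send_rows:
  increments:
    - {"gripper":1,"linear":[-0.003,0,0],"delta_rot":[0,0,0]}
    - {"gripper":1,"linear":[-0.005,0.0005,0],"delta_rot":[0,0,0]}
    - {"gripper":1,"linear":[-0.007,0.0005,0],"delta_rot":[0,0,0]}
    - {"gripper":1,"linear":[-0.008,0.0005,0],"delta_rot":[0,0,0]}
    - {"gripper":1,"linear":[-0.009,0.0005,0],"delta_rot":[0,0,0]}
    - {"gripper":1,"linear":[-0.01,0.0005,0],"delta_rot":[0,0,0]}

```text
clock: 4.05
position: [0.5032, -0.0651, 0.1502]
ee_rot: [-0.0, 0.04, 0.999, 0.0]
contact_force: [2.6, 0.2, 2.2]
width: -0.0001
gripper_force: 1.3
```

```bash
python3 - <<'E'
from h import *
im,K,W=cam("wrist"); s=get_state(); print(s["position"],s["contact_force"])
m=(im.max(2)[90:260,285:345]<45).sum(1); print([(90+i,int(v)) for i,v in enumerate(m) if v][::3])
E
```

```text
[ 0.50294521 -0.06507069  0.15023323] [3.10798819 0.49229834 1.8776936 ]
[(192, 10), (195, 10), (198, 10), (201, 11), (204, 11), (207, 27), (210, 40), (213, 42), (216, 44), (219, 45), (222, 51), (225, 45), (228, 45), (231, 45), (234, 44), (237, 51), (240, 5), (243, 5), (246, 21), (249, 22), (252, 36), (255, 22), (258, 23)]
```

send_rows:
  increments:
    - {"gripper":1,"linear":[-0.001,0,0],"delta_rot":[0,0,0]}
    - {"gripper":1,"linear":[-0.002,0,0],"delta_rot":[0,0,0]}
    - {"gripper":1,"linear":[-0.003,0,0],"delta_rot":[0,0,0]}
    - {"gripper":1,"linear":[-0.004,0,0],"delta_rot":[0,0,0]}
    - {"gripper":1,"linear":[-0.004,0,0],"delta_rot":[0,0,0]}

```text
clock: 4.6
position: [0.4988, -0.065, 0.1502]
ee_rot: [-0.0, 0.04, 0.999, 0.0]
contact_force: [2.2, 1.1, 0.9]
width: -0.0001
gripper_force: 1.1
```

send_rows:
  increments:
    - {"gripper":1,"linear":[-0.0005,0,0],"delta_rot":[0,0,0]}
    - {"gripper":1,"linear":[-0.001,0,0],"delta_rot":[0,0,0]}
    - {"gripper":1,"linear":[-0.001,0,0],"delta_rot":[0,0,0]}

```text
clock: 4.9
position: [0.4981, -0.0651, 0.1502]
ee_rot: [-0.0, 0.04, 0.999, 0.0]
contact_force: [2.1, 1.6, 0.5]
width: 0.0
gripper_force: 1.3
```

send_rows:
  increments:
    - {"gripper":1,"linear":[-0.001,0,0],"delta_rot":[0,0,0]}
    - {"gripper":1,"linear":[-0.0015,0,0],"delta_rot":[0,0,0]}
    - {"gripper":1,"linear":[-0.0015,0,0],"delta_rot":[0,0,0]}

```text
clock: 5.2
position: [0.498, -0.0651, 0.1503]
ee_rot: [0.001, 0.04, 0.999, 0.0]
contact_force: [5.8, 3.3, -2.6]
width: -0.0001
gripper_force: 2.7
```

send_rows:
  increments:
    - {"gripper":1,"linear":[-0.001,0,0],"delta_rot":[0,0,0]}
    - {"gripper":1,"linear":[-0.001,0,0],"delta_rot":[0,0,0]}

```text
clock: 5.4
position: [0.498, -0.0651, 0.1504]
ee_rot: [0.002, 0.04, 0.999, 0.0]
contact_force: [7.3, 2.5, -3.8]
width: -0.0002
gripper_force: 3.6
```

```bash
python3 - <<'E'
from h import *
im,K,W=cam("wrist"); s=get_state(); print(s["position"],s["contact_force"])
m=(im.max(2)[90:260,285:345]<45).sum(1); print([(90+i,int(v)) for i,v in enumerate(m) if v][::2])
print(proj(K,W,(.4711,-.0634,.14)))
E
```

```text
[ 0.49800984 -0.06512065  0.15037373] [ 9.29755192  3.23469009 -3.23019232]
[(200, 4), (202, 12), (204, 10), (206, 11), (208, 36), (210, 40), (212, 42), (214, 48), (216, 49), (218, 45), (220, 45), (222, 45), (224, 45), (226, 45), (228, 45), (230, 50), (232, 46), (234, 45), (236, 43), (238, 41), (240, 6), (242, 5), (244, 5), (246, 30), (248, 22), (250, 23), (252, 23), (254, 24), (256, 23), (258, 23)]
[318.46574949 200.51044271]
```

The TCP held at x = 0.498 while the force rose to 9 N, so the slide is on its stop. Now I'll back off, rise and move over the well.

send_rows:
  increments:
    - {"gripper":1,"linear":[0.01,-0.001,0],"delta_rot":[0,0,0]}
    - {"gripper":1,"linear":[0.013,-0.001,0.015],"delta_rot":[0,0,0]}
    - {"gripper":1,"linear":[0.013,-0.001,0.05],"delta_rot":[0,0,0]}
    - {"gripper":1,"linear":[0.013,0.03,0.06],"delta_rot":[0,0,0]}
    - {"gripper":1,"linear":[0.0135,0.06,0.06],"delta_rot":[0,0,0]}
    - {"gripper":1,"linear":[0.0135,0.075,0.06],"delta_rot":[0,0,0]}
    - {"gripper":1,"linear":[0.0135,0.075,0.06],"delta_rot":[0,0,0]}
    - {"gripper":1,"linear":[0.0135,0.075,0.06],"delta_rot":[0,0,0]}

```text
clock: 6.25
position: [0.5087, 0.009, 0.2097]
ee_rot: [-0.001, 0.039, 0.999, -0.001]
contact_force: [-0.3, -0.3, 0.5]
width: -0.0001
gripper_force: 0.0
```

```bash
python3 - <<'E'
from h import *
im,K,W=cam("wrist"); s=get_state(); print(s["position"],s["contact_force"],s["ee_rot"])
cv2.imwrite("pics/w4.png",im); np.savez("w4",im=im,K=K,W=W)
print(W[:3,3],proj(K,W,(.509,.010,.14)),proj(K,W,(.509,.009,.125)),proj(K,W,(.4797,-.064,.162)))
E
```

```text
[0.50881581 0.00874629 0.20973648] [ 0.6936125  -0.32419323 -0.2417208 ] [-8.39501758e-04  3.98203451e-02  9.99206299e-01 -6.37629363e-04]
[0.43078268 0.01764885 0.35244793] [321.80683512 209.21582062] [320.73910364 203.1593597 ] [212.7078465  188.75765364]
```

View pics/w4.png

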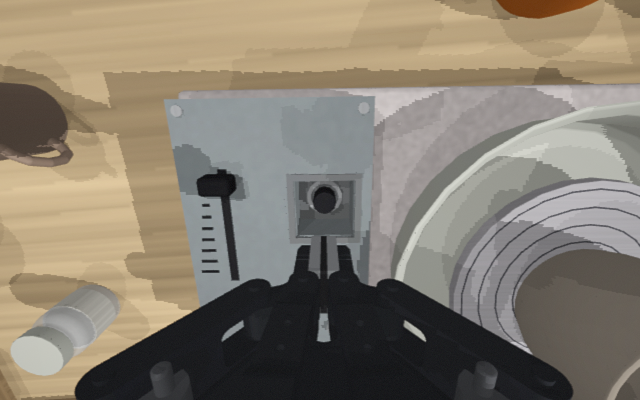

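The knob at (217,185) is at the front end of its slot. The well frame spans columns 288–361 and rows 174–242, with the button at (324,201). I'll turn these pixels into points.

```bash
python3 - <<'E'
from h import *
d=np.load("w4.npz"); im,K,W=d["im"],d["K"],d["W"]
f=lambda u,v,z: ray(K,W,u,v,z).round(4)
for p in ((288,175),(361,174),(361,243),(289,241),(299,182),(353,181),(353,236),(297,236)): print(p,f(*p,.14))
m=(im.max(2)[185:216,308:342]<40).astype(np.uint8); n,l,s,c=cv2.connectedComponentsWithStats(m); i=1+s[1:,4].argmax(); print(c[i]+[308,185],s[i],f(*(c[i]+[308,185]),.125))
E
```

```text
(288, 175) [ 0.4791 -0.0136  0.14  ]
(361, 174) [0.4827 0.0423 0.14  ]
(361, 243) [0.5413 0.04   0.14  ]
(289, 241) [ 0.5348 -0.0193  0.14  ]
(299, 182) [ 0.4853 -0.0058  0.14  ]
(353, 181) [0.4878 0.0359 0.14  ]
(353, 236) [0.5344 0.0337 0.14  ]
(297, 236) [ 0.5308 -0.0122  0.14  ]
[325.03517588 195.78894472] [  5   2  22  26 199] [0.5028 0.0131 0.125 ]
```

send_rows:
  increments:
    - {"gripper":1,"linear":[0,0.0025,-0.01],"delta_rot":[0,0,0]}
    - {"gripper":1,"linear":[0,0.0025,-0.03],"delta_rot":[0,0,0]}
    - {"gripper":1,"linear":[0,0.0025,-0.05],"delta_rot":[0,0,0]}
    - {"gripper":1,"linear":[0,0.0025,-0.062],"delta_rot":[0,0,0]}
    - {"gripper":1,"linear":[0,0.0025,-0.07],"delta_rot":[0,0,0]}
    - {"gripper":1,"linear":[0,0.0025,-0.076],"delta_rot":[0,0,0]}
    - {"gripper":1,"linear":[0,0.0025,-0.08],"delta_rot":[0,0,0]}
    - {"gripper":1,"linear":[0,0.0025,-0.08],"delta_rot":[0,0,0]}

```text
clock: 7.1
position: [0.5093, 0.0122, 0.1302]
ee_rot: [-0.0, 0.04, 0.999, 0.0]
contact_force: [0.2, 0.3, 0.5]
width: 0.0
gripper_force: 0.0
```

send_rows:
  increments:
    - {"gripper":1,"linear":[0,0,-0.003],"delta_rot":[0,0,0]}
    - {"gripper":1,"linear":[0,0,-0.005],"delta_rot":[0,0,0]}
    - {"gripper":1,"linear":[0,0,-0.007],"delta_rot":[0,0,0]}
    - {"gripper":1,"linear":[0,0,-0.008],"delta_rot":[0,0,0]}
    - {"gripper":1,"linear":[0,0,-0.008],"delta_rot":[0,0,0]}

```text
clock: 7.6
position: [0.5095, 0.0122, 0.1227]
ee_rot: [0.0, 0.04, 0.999, 0.0]
contact_force: [0.0, -0.0, 3.6]
width: -0.0001
gripper_force: 1.7
```

In contact at 3.6 N with the button giving way and no side force. I'll press it home.

send_rows:
  increments:
    - {"gripper":1,"linear":[0,0,-0.0015],"delta_rot":[0,0,0]}
    - {"gripper":1,"linear":[0,0,-0.003],"delta_rot":[0,0,0]}
    - {"gripper":1,"linear":[0,0,-0.0045],"delta_rot":[0,0,0]}
    - {"gripper":1,"linear":[0,0,-0.005],"delta_rot":[0,0,0]}
    - {"gripper":1,"linear":[0,0,-0.005],"delta_rot":[0,0,0]}

```text
clock: 8.1
position: [0.5095, 0.0123, 0.1172]
ee_rot: [0.0, 0.04, 0.999, 0.0]
contact_force: [0.9, -0.5, 2.5]
width: 0.0001
gripper_force: 1.3
```

send_rows:
  increments:
    - {"gripper":1,"linear":[0,0,-0.001],"delta_rot":[0,0,0]}
    - {"gripper":1,"linear":[0,0,-0.002],"delta_rot":[0,0,0]}
    - {"gripper":1,"linear":[0,0,-0.002],"delta_rot":[0,0,0]}

```text
clock: 8.4
position: [0.5095, 0.0122, 0.1169]
ee_rot: [0.001, 0.04, 0.999, -0.0]
contact_force: [-2.0, 0.3, 14.0]
width: -0.0002
gripper_force: 6.6
```

The button bottomed out at z = 0.117, with the force up to 14 N. Withdrawing.

send_rows:
  increments:
    - {"gripper":1,"linear":[0,0,0.01],"delta_rot":[0,0,0]}
    - {"gripper":1,"linear":[0,0,0.03],"delta_rot":[0,0,0]}
    - {"gripper":1,"linear":[0,0,0.06],"delta_rot":[0,0,0]}
    - {"gripper":1,"linear":[0,0,0.1],"delta_rot":[0,0,0]}
    - {"gripper":1,"linear":[0.01,0,0.13],"delta_rot":[0,0,0]}
    - {"gripper":1,"linear":[0.03,0,0.15],"delta_rot":[0,0,0]}
    - {"gripper":1,"linear":[0.03,0,0.15],"delta_rot":[0,0,0]}
    - {"gripper":1,"linear":[0.03,0,0.15],"delta_rot":[0,0,0]}

```text
clock: 9.2
position: [0.5383, 0.0123, 0.2643]
ee_rot: [-0.001, 0.04, 0.999, 0.0]
contact_force: [-0.4, -0.9, -0.2]
width: 0.0003
gripper_force: 0.0
```

```bash
python3 - <<'E'
from h import *
im,K,W=cam("wrist"); s=get_state(); print(s["position"],s["contact_force"],s["clock"])
cv2.imwrite("pics/w5.png",im)
E
```

```text
[0.53748123 0.01235392 0.26354381] [-0.00091516  0.55482455  0.45244128] 9.25
```

View pics/w5.png

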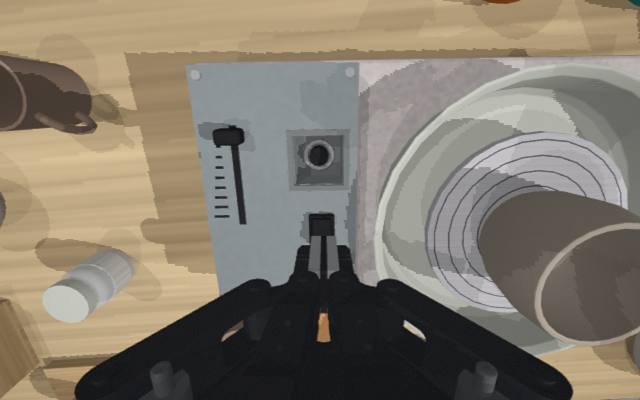

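The knob at (229,136) is at its stop end. The button at (319,154) now sits low inside its collar, the rocker at (321,223) wasn't touched, and the arm is clear of everything. Handing in.

```bash
python3 -c "from h import *; print(sign_off())"
```

```text
the job is handed in; nothing more can be done
None
```

I pushed the speed slide back to its stop, then pressed the reset button fully home, and handed the job in with the arm clear at about 9 s of the 38 s; the hand-in returned no verdict.

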